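# Set the purge valve: shut it to its stop, back off two turns, keep hold

## Task

Pull the drawer of the small valve unit fully out by its bar handle. Then take the crank handle of the valve wheel inside, turn it clockwise (seen from above) until the valve is shut against its stop, and from there open it again by exactly two full turns anticlockwise. Finish while still holding the crank handle between the fingers at that setting, with the drawer still fully out and the beaker, timer and tape roll left undisturbed where they stand.

Things in the scene. Friction and masses are not known exactly. Their poses are not given: they have to be found in the camera images.
- valve_unit: fixed grey housing on the bench, 165 (x) by 170 (y) by 118 high; origin at the centre of its underside on the bench; its own -x axis points out of the drawer front, the way the drawer slides out. The top of the housing is the highest part of the unit. Where it stands and which way it faces vary.
- drawer (a joint): how far the drawer is pulled out along the unit's -x, m: 0 shut, 0.15 fully out against its end stop. The runners are stiff (about 8 N to move it) and it stays where it is left. Its white front is 166 wide, upper edge 108 above the bench; the side and back walls inside are low (upper edge 49 above the bench).
- drawer_handle (a point): middle of the steel bar handle of the drawer: a round bar 11 in diameter, 100 long along the unit's y, held by two posts at 42 either side of the middle; axis 45 in front of the drawer front (39 free gap behind the bar) and 98 above the bench. Its axes are those of the unit.
- valve_wheel (a joint): angle of the valve wheel, rad: 0 shut against its stop, grows as the valve opens (anticlockwise seen from above), 12.57 is two turns open; it starts partly open, between a quarter turn and one turn, and can go to 22. Vertical axis, friction about 0.08 N m, stays where it is left. The stop is hard.
- hub (a point): point on the wheel's axis, 90 above the bench (the height to grip the crank at). The wheel (steel, 94 outer diameter, three spokes, rim top 59 above the bench) rides in the drawer, axis 76 behind the outer face of the front, so it is under the housing until the drawer is out. This point's axes turn with the wheel.
- crank: black crank handle standing upright on the wheel: a cylinder 18 in diameter, 40 long, from 66 to 106 above the bench; origin at its centre, 86 above the bench, 34 from the wheel's axis. It spins freely on its own spindle, so it can be held without turning the hand while it is led round the circle. With the valve shut against the stop it lies on the unit's -y side of the wheel's axis.
- beaker: loose empty glass beaker, 53 x 56 x 70, origin under its centre; leave alone
- timer: loose small white timer lying on its back, 70 x 66 x 19, origin under its centre; leave alone
- tape: loose tan tape roll, 92 in diameter, 48 high, origin under its centre; leave alone

How it is judged:
On the way, in this order (a step that is already met when the one before it is completed fails the run):
1. the drawer is pulled fully out (value of joint drawer above 0.138 m), for 0.2 s.
2. the valve is shut against its stop (value of joint valve_wheel below 0.08 rad), for 0.2 s.
3. the valve is backed off two turns, handle held (value of joint valve_wheel between 12.306 and 12.826 rad and contact force between the fingers and crank above 1 N), for 0.2 s.
At the end, for the whole second after the job is handed in: The valve wheel stands still two turns (12.57 rad) open from its stop, within 0.26 rad (15 degrees); the drawer is out by more than 132 of its 150 mm; the crank handle is held between the fingers (contact force over 1 N, grasp point within 20 mm of its axis) (all of step 3 and velocity of joint valve_wheel between -0.1 and 0.1 rad/s and value of joint drawer above 0.132 m and horizontal distance between the grasp point and crank below 0.02 m); the arm keeps its last pose, push and grip.
It fails at once if the beaker is moved or tipped (distance of beaker from where it was at the start of the episode above 0.03 m or angle between beaker's own z axis and vertical above 0.5 rad).
It fails at once if the timer is moved (distance of timer from where it was at the start of the episode above 0.03 m).
It fails at once if the tape roll is moved (distance of tape from where it was at the start of the episode above 0.03 m).
It also fails if it takes over 72 s, if anything falls off the work surface, if the arm or the gripper's body presses on something with over 40 N, if the wrist force passes 120 N, or if a joint passes its speed limit or range.

## Robot

A 7-joint arm with a two-finger parallel gripper is mounted at the origin on a cart in front of the work surface, level with it; the furniture and walls round the work are solid. World frame = base frame: x ahead of the robot, y to its left, z up, the work surface at z = 0. Lengths are in m, angles in rad, forces in N, time in s.
With the tool pointing down it reaches from about 0.35 to 0.9 m from the base axis. Payload 7.2 kg.
Tool frame: the origin (TCP) lies on the mounting face of the last link; the fingertips stand 182 mm ahead of it and the grasp point (between the pads) lies 163 mm ahead of it; z points along the fingers, y is the direction in which the jaws open and shut (so a half turn about z gives the same grasp; the last joint's range is limited). The gripper opens to 88 mm and grips with 3 to 60 N. Pads are 20 mm wide; open, the fingers measure 115 mm over their backs; the gripper's body (75 mm by 178 mm) begins 61 mm behind the grasp point.
Start: joints at [1.088, 0.411, -0.013, 1.596, 0.006, 1.134, -0.082], TCP at [0.252, -0.572, 0.405] pointing down, gripper open.
Joint ranges: [-2.95, 2.95], [-0.29, 1.99], [-1.47, 1.44], [0.14, 2.54], [-1.03, 4.17], [0.13, 1.85], [-2.86, 2.86]. Speed limits (rad/s): [2.39, 2.39, 3.01, 3.01, 3.14, 3.14, 3.14].

## Interface

Orientations are given as [roll, pitch, yaw] about the fixed x, y, z axes, in that order (R = Rz(yaw) Ry(pitch) Rx(roll)).
In Python, from plant import manip gives the robot as it stands. The module is installed in compiled form; this text tells all that it offers.
- The arm moves only by the tool drive_tool, never from a script. Its arguments are lists of equal length, an entry for each row: "delta_pos": the shift along the tool's x, y, z in units of 30 mm (1.0 is 30 mm), a list of three; "yaw": the turn about the tool's z in degrees. A call has exactly 5 rows; each row shifts and turns the commanded pose from where the row before left it, along the tool's axes as they then stand; what a row does not reach is not made up. A row lasts 1/10 s, in which the tool goes at most 50 mm and 8.59 degrees, less where a joint would pass 70% of its speed; a pose out of reach is approached as far as the arm can. A call is refused whole if a number of a shift passes 1 or a number of a turn 8.59, either way. A call with a gripper value outside its range is refused whole. "hand" is the finger opening in mm, from 0 to 87.8, set as the call begins (left out, the last holds). The fingers move at their own pace and stop on an object; "squeeze" is the grip in N (left out, the last holds). Time passes only in rows, so rows that do not move let the fingers close, or fill a call up. It gives the time, the measured TCP pose, the force and the opening at its end, in the units of the state.
- manip.sense(): the state, without advancing time (a new reading comes with each control period).
- manip.capture(name): name is "scene" or "top"; returns a dict with "pixels" (480x640x3 uint8, red, green, blue), "K" (3x3 intrinsics, pixels), "k1" (the pictures are not rectified: a ray, as slopes to the right and down, at radius r is drawn at 1 + k1 r^2 times it, then the intrinsics apply), "eye" and "orientation" of the camera in the world. Camera axes: x right, y up, looking along -z (the intrinsics and any distortion apply to the point x, -y, -z); pixel columns grow to the right and rows downward; lengths in m; the calibration is good to about 2 mm. A picture is of the moment at which its call begins. There is no depth.
- manip.close_job(): hands the job in, once; it reports no verdict.
The state is a dict: "time_s": time; "joints": joint angles; "qvel": joint speeds; "effort": joint torques, N m; "eef_pos": TCP position; "tcp_rot": TCP orientation; "wrist_force": force on the tool from outside, world axes, zero at the start; "ft_torque": the same for the moment, N m; "finger_gap": finger opening in m.
Only numpy, scipy, OpenCV 4.12 (cv2) and the standard library are available. Lean on these libraries where they do the work, as an engineer would, in place of code of your own. Each camera call takes 0.05 s, during which the arm holds its last target. There are 200 camera calls.

## Working session

There is one attempt and no reset: what is moved stays moved. The work goes in short steps, Python scripts to look and compute and a tool call to move; the robot and the scene stay as the last step left them, time stands still between calls to the robot, and variables do not carry over. Pictures are saved under pics/ and viewed, about 8 in all and at most 12, crops included, and the job is handed in when it is done.

Besides the shell and the picture viewer there is one more tool, called after "Request:" in YAML: its name, and indented under it one key for each argument. drive_tool: Moves the arm, as the interface text tells. Its arguments: {"type":"object","properties":{"delta_pos":{"type":"array","items":{"type":"array","items":{"type":"number"}}},"yaw":{"type":"array","items":{"type":"number"}},"hand":{"type":"number"},"squeeze":{"type":"number"}},"required":["delta_pos","yaw"]}

```bash
mkdir -p pics
cat > h.py <<'E'
import numpy as np, cv2
from plant import manip
from scipy.spatial.transform import Rotation as R
def rot(o):
    o=np.array(o,float)
    if o.shape==(3,3): return o
    return R.from_euler('xyz',o).as_matrix() if o.size==3 else R.from_quat(o).as_matrix()
def ray(c,u,v):
    k=float(c['k1']); D=np.array([k,0,0,0,0.])
    p=cv2.undistortPoints(np.array([[[u,v]]],float),np.array(c['K'],float),D)[0,0]
    d=rot(c['orientation'])@np.array([p[0],-p[1],-1]); return np.array(c['eye'],float),d
def onz(c,u,v,z):
    e,d=ray(c,u,v); return e+d*(z-e[2])/d[2]
def proj(c,P):
    q=rot(c['orientation']).T@(np.array(P,float)-np.array(c['eye'])); x=np.array([q[0],-q[1]])/-q[2]
    x=x*(1+float(c['k1'])*(x@x)); K=np.array(c['K']); return K[0,0]*x[0]+K[0,2],K[1,1]*x[1]+K[1,2]
def save(c,n): cv2.imwrite('pics/'+n,cv2.cvtColor(c['pixels'],cv2.COLOR_RGB2BGR))
E
python3 - <<'E'
from h import *
for n in('scene','top'):
    c=manip.capture(n); save(c,n+'1.png'); print(n,c['K'],c['k1'],c['eye'],c['orientation'])
print(manip.sense())
E
```

```text
scene [[525.87871168   0.         321.79406406]
 [  0.         525.87871168 244.05211786]
 [  0.           0.           1.        ]] -0.11562041579673368 [-0.04197033 -0.88168874  0.96054171] [ 0.89982697 -0.01874706 -0.55537734]
top [[553.60200839   0.         315.12533406]
 [  0.         553.60200839 237.95597951]
 [  0.           0.           1.        ]] -0.05961179617213436 [0.21337807 0.01116816 1.57084471] [ 0.22199187 -0.00571193 -1.604104  ]
{'time_s': 0.1, 'joints': array([ 1.08780234,  0.41178379, -0.01271146,  1.59692546,  0.00559357,
        1.13430226, -0.08221014]), 'qvel': array([-0.00031156, -0.0009582 , -0.00073967, -0.00186412, -0.00083576,
        0.0002874 , -0.00203802]), 'effort': array([ 2.19008238e-03, -5.89099503e+01,  6.43463396e-01, -2.91707897e+01,
       -5.38291864e-02,  1.44821903e-02,  1.25578440e-04]), 'eef_pos': array([ 0.25178312, -0.57183573,  0.40392979]), 'tcp_rot': array([-3.14021238e+00,  9.19104635e-05,  4.14804698e-01]), 'wrist_force': array([ 0.02608914,  0.52033934, -0.11153835]), 'ft_torque': array([0.01990859, 0.01240685, 0.03787824]), 'finger_gap': 0.08792271835183164}
```

View pics/top1.png

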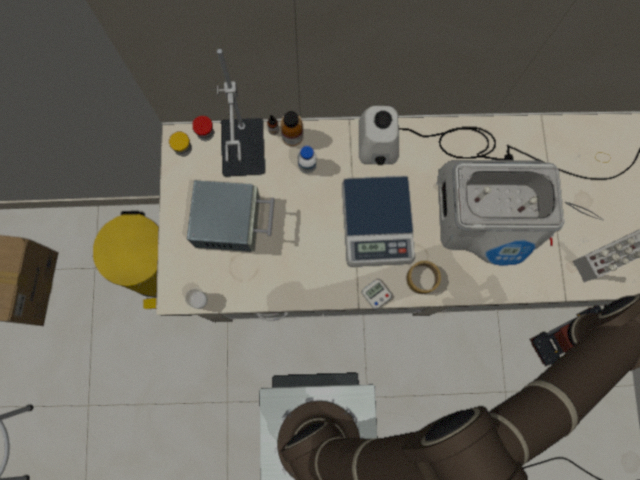

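View pics/scene1.png

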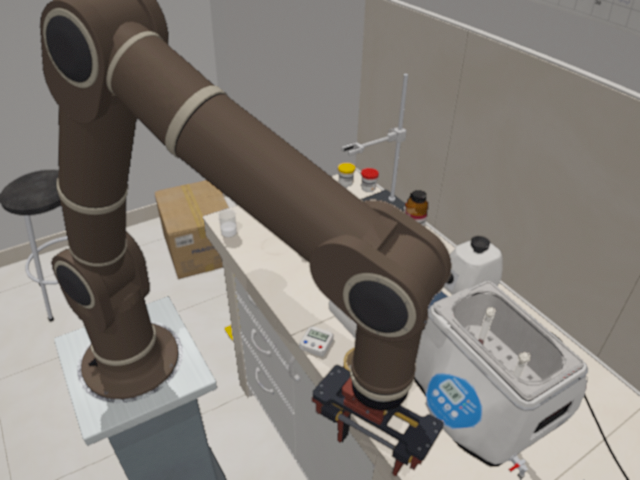

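The top view shows the housing around (223,215) with its drawer facing right (world −y). The bar is near (268,217), beaker (197,299), timer (377,293), tape (423,277). In the scene view the arm hides the unit. Next I'll measure the bar and the housing top.

Run:
```python
from h import *
c=manip.capture('top'); p=cv2.cvtColor(c['pixels'],cv2.COLOR_RGB2BGR)
cv2.imwrite('pics/crop1.png',cv2.resize(p[165:265,175:315],None,fx=5.7,fy=5.7,interpolation=cv2.INTER_CUBIC))
for n,u,v,z in(('bar',268,217,.098),('beaker',197,299,.035),('timer',377,293,.01),('tape',423,277,.024)): print(n,onz(c,u,v,z))
```

```text
bar [0.60857525 0.11929882 0.098     ]
beaker [0.39613365 0.32500156 0.035     ]
timer [ 0.39983713 -0.17932426  0.01      ]
tape [ 0.43905475 -0.31064564  0.024     ]
```

View pics/crop1.png

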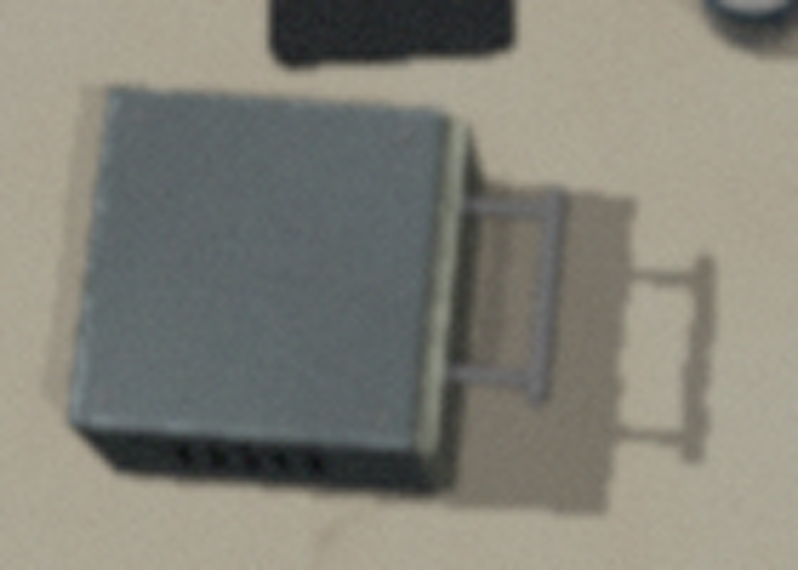

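The crop shows the bar from (557,190) to (538,402), and the housing top corners at (108,88), (445,108), (415,447), (75,425).

Run:
```python
from h import *
c=manip.capture('top')
g=lambda a,b,z: onz(c,175+(a+.5)/5.7-.5,165+(b+.5)/5.7-.5,z)
P=[g(a,b,.118) for a,b in((108,88),(445,108),(415,447),(75,425))]
A,B=g(557,190,.098),g(538,402,.098)
for q in P:print(q)
print('ctr',np.mean(P,0)); 
for i,j in((0,1),(3,2),(0,3),(1,2)):
    d=P[j]-P[i]; print(np.linalg.norm(d),np.degrees(np.arctan2(d[1],d[0])))
d=B-A; print('bar',A,B,(A+B)/2,np.linalg.norm(d),np.degrees(np.arctan2(d[1],d[0])))
print('balance left',onz(c,344,190,.05),onz(c,347,255,.05))
```

```text
[0.71553057 0.32214605 0.118     ]
[0.69988078 0.15874893 0.118     ]
[0.53276985 0.17420839 0.118     ]
[0.54854192 0.33505796 0.118     ]
ctr [0.62418078 0.24754033 0.118     ]
0.16414485780151103 -95.47096470700356
0.16162098815421677 -95.60022508986394
0.167487088133498 175.57856784292872
0.1678244894212908 174.71460255252344
bar [0.6629185  0.10658853 0.098     ] [0.55734203 0.11737491 0.098     ] [0.61013026 0.11198172 0.098     ] 0.10612605030260648 174.16652587226528
balance left [ 0.69479143 -0.09663185  0.05      ] [ 0.50444969 -0.09647583  0.05      ]
```

Request:
drive_tool:
  delta_pos:
    - [0,0,0]
    - [0,0,0]
    - [0,0,0]
    - [0,0,0]
    - [0,0,0]
  yaw: [7.25,7.25,7.25,7.25,0]
  hand: 44

```text
time_s: 0.7
eef_pos: [0.2519, -0.5719, 0.4044]
tcp_rot: [-3.141, 0.0, -0.093]
wrist_force: [0.0, 0.0, 0.1]
finger_gap: 0.0512
```

Request:
drive_tool:
  delta_pos:
    - [0.4,-1,0]
    - [0.4,-1,0]
    - [0.4,-1,0]
    - [0.4,-1,0]
    - [0.4,-1,0]
  yaw: [0,0,0,0,0]

```text
time_s: 1.2
eef_pos: [0.3257, -0.4268, 0.4047]
tcp_rot: [3.141, 0.0, -0.087]
wrist_force: [0.8, 0.2, 0.1]
finger_gap: 0.0442
```

Request:
drive_tool:
  delta_pos:
    - [0.4,-1,0]
    - [0.4,-1,0]
    - [0.4,-1,0]
    - [0.4,-1,0]
    - [0.4,-1,0]
  yaw: [0,0,0,0,0]

```text
time_s: 1.7
eef_pos: [0.3991, -0.2829, 0.4048]
tcp_rot: [3.141, -0.0, -0.087]
wrist_force: [0.5, -0.6, 0.2]
finger_gap: 0.0445
```

Request:
drive_tool:
  delta_pos:
    - [0.4,-1,0]
    - [0.4,-1,0]
    - [0.4,-1,0]
    - [0.4,-1,0]
    - [0.4,-1,0]
  yaw: [0,0,0,0,0]

```text
time_s: 2.2
eef_pos: [0.4725, -0.1391, 0.4048]
tcp_rot: [3.141, -0.0, -0.087]
wrist_force: [0.4, 0.3, -0.1]
finger_gap: 0.0438
```

Request:
drive_tool:
  delta_pos:
    - [0.4,-1,0]
    - [0.4,-1,0]
    - [0.4,-1,0]
    - [0.4,-1,0]
    - [0.4,-1,0]
  yaw: [0,0,0,0,0]

```text
time_s: 2.7
eef_pos: [0.546, 0.0048, 0.4047]
tcp_rot: [3.141, -0.0, -0.087]
wrist_force: [-0.2, -0.2, 1.0]
finger_gap: 0.0438
```

Request:
drive_tool:
  delta_pos:
    - [0.4,-1,0]
    - [0.4,-1,0]
    - [0.4,-1,0]
    - [0.4,-0.6,0]
    - [0.2,0,0]
  yaw: [0,0,0,0,0]

```text
time_s: 3.2
eef_pos: [0.6096, 0.1095, 0.4043]
tcp_rot: [-3.14, 0.0, -0.083]
wrist_force: [0.5, 0.3, -0.2]
finger_gap: 0.0438
```

Run:
```python
from h import *
s=manip.sense();print(s['eef_pos'],s['tcp_rot'],s['joints'])
a=manip.capture('scene');b=manip.capture('top');save(a,'s2.png')
cv2.imwrite('pics/both2.png',cv2.cvtColor(np.hstack([cv2.resize(a['pixels'][100:400,150:550],(400,300)),b['pixels'][100:400,100:500]]),cv2.COLOR_RGB2BGR))
```

```text
[0.60960887 0.1094712  0.40433363] [-3.13990451e+00  3.54924549e-04 -8.33950987e-02] [-0.03600769  0.42192524 -0.30217541  1.59555756  0.13241054  1.14416009
 -2.02228904]
```

View pics/both2.png

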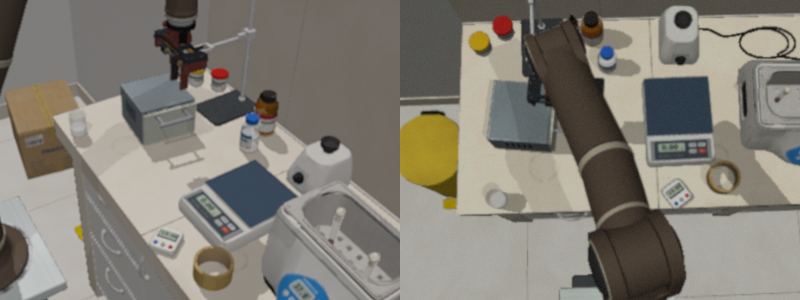

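The left half shows the gripper above the bar, with the bar around (180,130) in that crop. The low, flat balance is well to the side. I'll cross-check the bar estimate by projecting it into the scene view.

Run:
```python
from h import *
a=manip.capture('scene'); s=manip.sense()
img=cv2.cvtColor(a['pixels'],cv2.COLOR_RGB2BGR)
x0,y0=250,120; im=cv2.resize(img[y0:y0+150,x0:x0+150],None,fx=4,fy=4,interpolation=cv2.INTER_CUBIC)
for P in([.6629,.1066,.098],[.5573,.1174,.098],[.7155,.3221,.118],[.6999,.1587,.118],[.5328,.1742,.118],[.5485,.3351,.118],s['eef_pos']-[0,0,.182]):
    u,v=proj(a,P); q=(int((u-x0+.5)*4),int((v-y0+.5)*4)); print(q); cv2.circle(im,q,2,(0,0,255),-1)
cv2.imwrite('pics/s3.png',im)
```

```text
(376, 389)
(240, 426)
(280, 210)
(380, 316)
(168, 372)
(81, 260)
(318, 261)
```

View pics/s3.png

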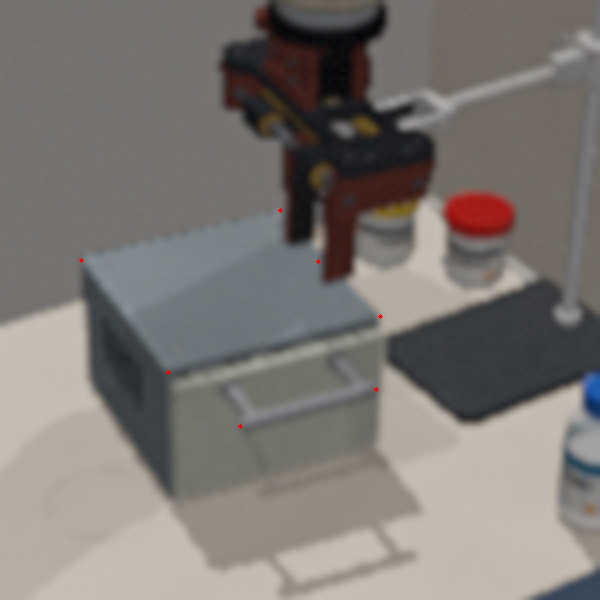

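Projection agrees with the picture within about 1 px at native scale. Next: descend on the bar.

Request:
drive_tool:
  delta_pos:
    - [0,-0.08,0.5]
    - [0,0,1]
    - [0,0,1]
    - [0,0,0.5]
    - [0,0,0.2]
  yaw: [0,0,0,0,0]

```text
time_s: 3.85
eef_pos: [0.6087, 0.1077, 0.3066]
tcp_rot: [3.14, 0.003, -0.092]
wrist_force: [0.0, 0.8, 0.6]
finger_gap: 0.0444
```

Request:
drive_tool:
  delta_pos:
    - [0,0,0.5]
    - [0,0,0.5]
    - [0,0,0.4]
    - [0,0,0.1]
    - [0,0,0]
  yaw: [0,0,0,0,0]

```text
time_s: 4.35
eef_pos: [0.6093, 0.1087, 0.2631]
tcp_rot: [3.141, 0.001, -0.091]
wrist_force: [-0.2, 0.4, -1.3]
finger_gap: 0.0439
```

Request:
drive_tool:
  delta_pos:
    - [0,0,0]
    - [0,0,0]
    - [0,0,0]
    - [0,0,0]
    - [0,0,0]
  yaw: [0,0,0,0,0]
  hand: 0
  squeeze: 40

```text
time_s: 4.85
eef_pos: [0.6096, 0.1108, 0.2642]
tcp_rot: [-3.138, -0.002, -0.09]
wrist_force: [1.5, 6.6, -1.9]
finger_gap: 0.0101
```

Request:
drive_tool:
  delta_pos:
    - [0,0,0]
    - [0,0.1,0]
    - [0,0.2,0]
    - [0,0.3,0]
    - [0,0.4,0]
  yaw: [0,0,0,0,0]

```text
time_s: 5.35
eef_pos: [0.6068, 0.0824, 0.2642]
tcp_rot: [-3.136, -0.001, -0.088]
wrist_force: [0.4, 9.8, -0.3]
finger_gap: 0.0099
```

Request:
drive_tool:
  delta_pos:
    - [0,0.5,0]
    - [0,0.5,0]
    - [0,0.5,0]
    - [0,0.5,0]
    - [0,0.5,0]
  yaw: [0,0,0,0,0]

```text
time_s: 5.85
eef_pos: [0.5993, 0.007, 0.2641]
tcp_rot: [-3.137, 0.001, -0.089]
wrist_force: [-4.1, 9.6, 3.7]
finger_gap: 0.0099
```

Request:
drive_tool:
  delta_pos:
    - [0,0.5,0]
    - [0,0.4,0]
    - [0,0.3,0]
    - [0,0.2,0]
    - [0,0.1,0]
  yaw: [0,0,0,0,0]

```text
time_s: 6.35
eef_pos: [0.5956, -0.0293, 0.2641]
tcp_rot: [-3.126, 0.001, -0.083]
wrist_force: [-1.8, 38.0, -0.0]
finger_gap: 0.0098
```

Run:
```python
from h import *
s=manip.sense();print(s['eef_pos'],s['tcp_rot'],s['wrist_force'],s['ft_torque'],s['finger_gap'])
a=manip.capture('scene');s=manip.sense();print(s['eef_pos'],s['wrist_force'])
b=manip.capture('top')
f=lambda p,r,q:cv2.resize(p[r:r+150,q:q+100],None,fx=4,fy=4,interpolation=cv2.INTER_CUBIC)
f2=lambda p,r,q:cv2.resize(p[r:r+150,q:q+100],None,fx=4,fy=4,interpolation=cv2.INTER_CUBIC)
cv2.imwrite('pics/p4.png',cv2.cvtColor(np.hstack([f(a['pixels'],150,290),f2(b['pixels'],140,250)]),cv2.COLOR_RGB2BGR))
```

```text
[ 0.59558449 -0.02926404  0.26411932] [-3.12611686e+00  9.12878921e-04 -8.27792348e-02] [-1.83812319e+00  3.80047831e+01 -1.92092326e-02] [ 8.1719829   0.47118457 -0.20555622] 0.009809606466936825
[ 0.59559248 -0.02921256  0.26410761] [-2.95357734 33.46455909  1.19080153]
```

View pics/p4.png

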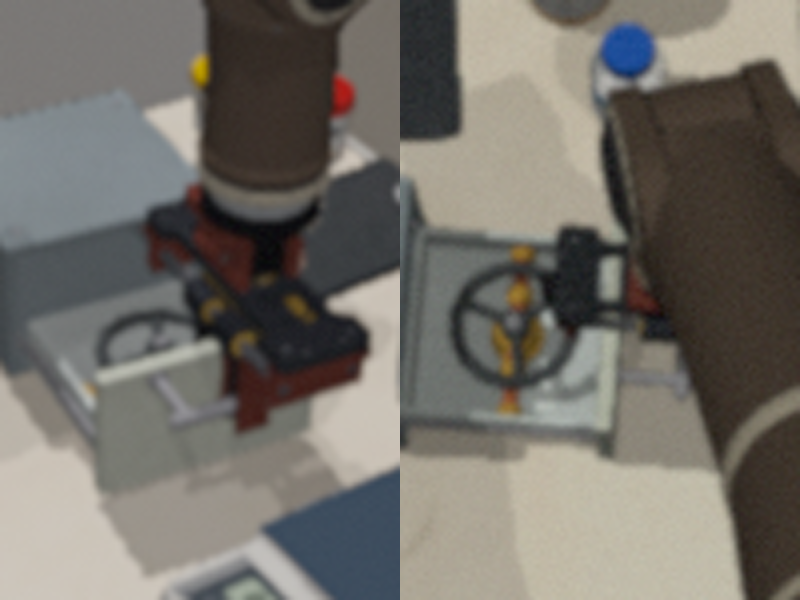

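The wheel is now in front of the housing and the drawer looks almost fully out. I'll check the travel from the visible end of the bar, at right panel (685,397).

Run:
```python
from h import *
b=manip.capture('top')
d=np.array([-.0906,-.9959,0])
B=onz(b,250+285/4,140+397/4,.098); print('bar end',B,(B-np.array([.55734,.11737,.098]))@d)
for x,y in((617,240),(614,420)):
    F=onz(b,250+(x-400)/4,140+y/4,.108);print('front',F,(F-np.array([.6242,.2475,.108]))@d)
print('wheel',onz(b,250+(515-400)/4,140+322/4,.055))
for p in([.6076,.0831,.055],):print(proj(b,p))
print(manip.sense()['wrist_force'],manip.sense()['eef_pos'])
```

```text
bar end [ 0.54120838 -0.02487934  0.098     ] 0.14312764415727852
front [0.65108618 0.01816975 0.108     ] 0.22595410698295643
front [0.52461536 0.02385459 0.108     ] 0.23175083695542187
wheel [0.60890318 0.09221796 0.055     ]
(np.float64(281.9837097477525), np.float64(220.84607945185087))
[-2.9958277  32.33668564  1.96016714] [ 0.59561333 -0.02907688  0.26410519]
```

Request:
drive_tool:
  delta_pos:
    - [0,0.05,0]
    - [0,0.05,0]
    - [0,0,0]
    - [0,0,0]
    - [0,0,0]
  yaw: [0,0,0,0,0]

```text
time_s: 7.0
eef_pos: [0.5955, -0.0296, 0.2641]
tcp_rot: [-3.124, 0.001, -0.08]
wrist_force: [-2.2, 38.8, 0.9]
finger_gap: 0.0104
```

Extra command only raises the force, so this is the hard stop. I'll relax the pull, release, and rise.

Request:
drive_tool:
  delta_pos:
    - [0,-0.1,0]
    - [0,-0.1,0]
    - [0,-0.1,0]
    - [0,0,0]
    - [0,0,0]
  yaw: [0,0,0,0,0]
  hand: 40

```text
time_s: 7.5
eef_pos: [0.5963, -0.0356, 0.2637]
tcp_rot: [3.141, -0.0, -0.092]
wrist_force: [0.4, -0.3, -0.4]
finger_gap: 0.04
```

Request:
drive_tool:
  delta_pos:
    - [0,0,-0.3]
    - [0,0,-0.6]
    - [0,0,-1]
    - [0,0,-1]
    - [0,0,-1]
  yaw: [0,0,0,0,0]

```text
time_s: 8.0
eef_pos: [0.5961, -0.0354, 0.3825]
tcp_rot: [3.141, -0.0, -0.092]
wrist_force: [-0.7, -0.1, 0.1]
finger_gap: 0.0398
```

Request:
drive_tool:
  delta_pos:
    - [0,0.5,0]
    - [0,1,0]
    - [0,1,0]
    - [0,1,0]
    - [0,1,0]
  yaw: [-8.5,-8.5,-8.5,-8.5,-8.5]

```text
time_s: 8.5
eef_pos: [0.6273, -0.1657, 0.3817]
tcp_rot: [3.14, 0.0, 0.655]
wrist_force: [-0.5, 0.1, -0.6]
finger_gap: 0.0399
```

Run:
```python
from h import *
s=manip.sense();print(s['eef_pos'],s['tcp_rot'],s['wrist_force'],s['joints'])
b=manip.capture('top')
cv2.imwrite('pics/p5.png',cv2.cvtColor(cv2.resize(b['pixels'][175:265,180:340],None,fx=5,fy=5,interpolation=cv2.INTER_CUBIC),cv2.COLOR_RGB2BGR))
```

```text
[ 0.62730866 -0.16571052  0.38172406] [3.14048583e+00 1.78660769e-04 6.54866924e-01] [-0.51759794  0.13719415 -0.55529461] [ 0.45577431  0.50302347 -0.39558708  1.54047801  0.20702711  1.13891252
 -0.89847163]
```

View pics/p5.png

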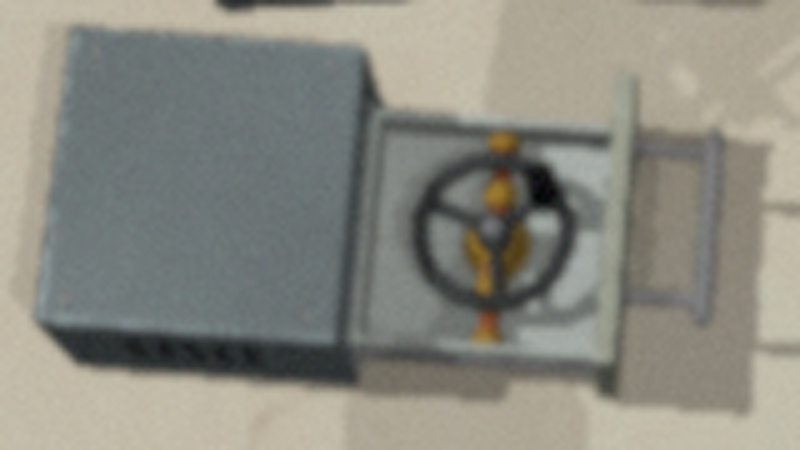

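The crop shows the crank at (545,188), the wheel centre near (494,231), bar ends at (714,132) and (703,320), and the front edge from (633,75) to (615,365).

Run:
```python
from h import *
b=manip.capture('top')
g=lambda x,y,z:onz(b,180+(x+.5)/5-.5,175+(y+.5)/5-.5,z)
C=np.array([.6242,.2475,0])
d=np.array([-.0906,-.9959,0])
A,B=g(714,132,.098),g(703,320,.098);M=(A+B)/2;print('bar',A,B,M,(M-[.6101,.1120,0])@d,np.degrees(np.arctan2(*(B-A)[1::-1])))
# wheel rim: dark ellipse
p=b['pixels'];hsv=p.astype(int)
m=((hsv.max(2)<75)).astype(np.uint8); m[:196]=0;m[:,:262]=0;m[240:]=0;m[:,298:]=0
n,l,st,ce=cv2.connectedComponentsWithStats(m)
for i in range(1,n):
    if st[i,4]>30:
        print(st[i],ce[i])
        cn=max(cv2.findContours((l==i).astype(np.uint8),0,cv2.CHAIN_APPROX_NONE)[0],key=len); print(cv2.minEnclosingCircle(cn),cv2.fitEllipse(cn))
W=g(494,231,.059);print('wheel eye',W)
print('wheel bar', M-121e-3*d)
K=g(545,183,.106);print('crank top',K,g(545,190,.086)); 
for Cx in(W,M-121e-3*d):
    r=(K-Cx)[:2];print(np.hypot(*r),np.degrees(np.arctan2(r[1],r[0])))
```

```text
bar [ 0.64960364 -0.03194797  0.098     ] [ 0.54311506 -0.0220822   0.098     ] [ 0.59635935 -0.02701508  0.098     ] 0.139690023149112 174.70687023704176
[263 206  32  31 333] [278.996997   220.39039039]
((278.140869140625, 220.71546936035156), 16.090023040771484) ((278.2400207519531, 220.90028381347656), (29.801864624023438, 31.33425521850586), 60.28497314453125)
wheel eye [0.60701785 0.09300669 0.059     ]
wheel bar [0.60732195 0.09348882 0.098     ]
crank top [0.62106668 0.0620005  0.106     ] [0.62260123 0.06278525 0.086     ]
0.03404047351135732 -65.62483686355826
0.03435741672336083 -66.4186099961639
```

Run:
```python
from h import *
a=manip.capture('scene');b=manip.capture('top')
def tri(pa,pb):
    (e,d),(f,g)=ray(a,*pa),ray(b,*pb)
    t=np.linalg.lstsq(np.c_[d,-g],f-e,rcond=None)[0]; P,Q=e+d*t[0],f+g*t[1]; return (P+Q)/2,np.linalg.norm(P-Q)
print('cap',tri((402,218),(307,153)))
print('claw tip s3',tri((250+440/4,120+105/4),(233,158)))
print('claw other',tri((250+415/4,120+92/4),(226,88)))
print(manip.sense()['eef_pos'])
```

```text
cap (array([0.7890725 , 0.00565927, 0.1107713 ]), np.float64(0.0036325101791399575))
claw tip s3 (array([0.73953691, 0.18504144, 0.26017522]), np.float64(0.038480730291041536))
claw other (array([0.84836942, 0.23281837, 0.25543117]), np.float64(0.13216245413449348))
[ 0.62733335 -0.16452823  0.38076254]
```

Request:
drive_tool:
  delta_pos:
    - [0,0,0]
    - [0,0,0]
    - [0,0,0]
    - [0,0,0]
    - [0,0,0]
  yaw: [-8.5,-8.5,-8.5,-8.5,-8.5]

```text
time_s: 9.2
eef_pos: [0.6273, -0.1617, 0.3813]
tcp_rot: [3.141, -0.0, 1.398]
wrist_force: [-0.0, -0.8, 0.3]
finger_gap: 0.0399
```

Request:
drive_tool:
  delta_pos:
    - [0,0,0]
    - [0,0,0]
    - [0,0,0]
    - [0,0,0]
    - [0,0,0]
  yaw: [-4.8,0,0,0,0]

```text
time_s: 9.7
eef_pos: [0.6276, -0.1631, 0.3808]
tcp_rot: [3.141, 0.0, 1.475]
wrist_force: [-0.6, -0.5, -0.7]
finger_gap: 0.0399
```

Request:
drive_tool:
  delta_pos:
    - [1,-0.2,0]
    - [1,-0.2,0]
    - [1,-0.2,0]
    - [1,-0.2,0]
    - [1,-0.14,0]
  yaw: [0,0,0,0,0]

```text
time_s: 10.2
eef_pos: [0.6133, -0.0102, 0.3808]
tcp_rot: [3.141, 0.0, 1.475]
wrist_force: [-0.0, 0.0, -0.2]
finger_gap: 0.0399
```

Request:
drive_tool:
  delta_pos:
    - [1,0,0]
    - [1,0,0.5]
    - [0.45,0,1]
    - [0,0,0.8]
    - [0,0,0.2]
  yaw: [0,0,0,0,0]

```text
time_s: 10.7
eef_pos: [0.6198, 0.0621, 0.303]
tcp_rot: [-3.138, 0.001, 1.476]
wrist_force: [0.0, -0.9, 0.5]
finger_gap: 0.0399
```

Run:
```python
from h import *
s=manip.sense();print(s['eef_pos'],s['tcp_rot'],s['joints'])
a=manip.capture('scene'); img=cv2.cvtColor(a['pixels'],cv2.COLOR_RGB2BGR)
x0,y0=270,150; im=cv2.resize(img[y0:y0+120,x0:x0+150],None,fx=5,fy=5,interpolation=cv2.INTER_CUBIC)
for P in([.621,.062,.106],[.621,.062,.066],[.6072,.0932,.059],s['eef_pos']-[0,0,.182]):
    u,v=proj(a,P); q=(int((u-x0+.5)*5),int((v-y0+.5)*5)); print(q); cv2.circle(im,q,3,(0,0,255),-1)
cv2.imwrite('pics/s6.png',im)
```

```text
[0.61977369 0.06211058 0.3029915 ] [-3.13751717e+00  9.47460689e-04  1.47644112e+00] [ 0.23684681  0.58128969 -0.59189531  1.6741031   0.37069756  1.00494822
 -0.57619818]
(352, 388)
(349, 446)
(298, 434)
(351, 367)
```

View pics/s6.png

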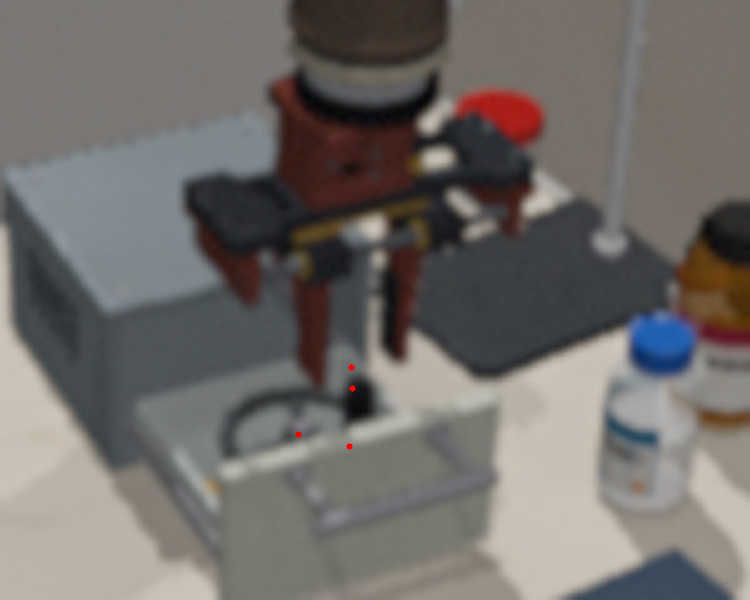

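The fingers straddle the crank, whose top is at about (358,380), within about 2 px of the prediction. I'll descend and close.

Request:
drive_tool:
  delta_pos:
    - [0,0.05,0.4]
    - [0,0,0.5]
    - [0,0,0.5]
    - [0,0,0.27]
    - [0,0,0]
  yaw: [0,0,0,0,0]

```text
time_s: 11.25
eef_pos: [0.6217, 0.0613, 0.2539]
tcp_rot: [-3.139, 0.0, 1.476]
wrist_force: [0.1, 0.4, 0.0]
finger_gap: 0.0401
```

Request:
drive_tool:
  delta_pos:
    - [0,0,0]
    - [0,0,0]
    - [0,0,0]
    - [0,0,0]
    - [0,0,0]
  yaw: [0,0,0,0,0]
  hand: 0
  squeeze: 25

```text
time_s: 11.75
eef_pos: [0.6228, 0.0611, 0.2562]
tcp_rot: [3.14, 0.0, 1.475]
wrist_force: [4.5, -2.0, 1.1]
finger_gap: 0.0175
```

```bash
cat > arc.py <<'E'
import sys
from h import *
# arc.py a0 step n cmdx cmdy yaw : rows to lead commanded pose along the circle (r=34 about hub), angles deg world
H=np.array([.6072,.0932])
def rows(a,yaw,r=.034,cmd=None):
    P=[H+r*np.array([np.cos(t),np.sin(t)]) for t in np.radians(a)]
    if cmd is not None:P[0]=np.array(cmd)
    x=np.array([np.cos(yaw),np.sin(yaw)]);y=np.array([np.sin(yaw),-np.cos(yaw)])
    return [[round(float((q-p)@x/.03),2),round(float((q-p)@y/.03),2),0] for p,q in zip(P,P[1:])]
E
python3 - <<'E'
from arc import *
s=manip.sense();print(s['eef_pos'],s['tcp_rot'],s['wrist_force'],s['ft_torque'],s['finger_gap'])
r=s['eef_pos'][:2]-H;print(np.hypot(*r),np.degrees(np.arctan2(r[1],r[0])))
a=-66-20*np.arange(16)
for i in range(0,15,5):print(rows(a[i:i+6],s['tcp_rot'][2]))
E
```

```text
[0.62278098 0.06112569 0.25622791] [3.13958484e+00 1.70118333e-04 1.47536314e+00] [ 4.51526051 -1.97136715  1.12822336] [-0.48267021 -0.84480296  0.02983981] 0.01747275154248351
0.03565849368259588 -64.09055695963374
[[-0.13, -0.37, 0], [0.0, -0.39, 0], [0.14, -0.37, 0], [0.26, -0.3, 0], [0.34, -0.19, 0]]
[[0.39, -0.06, 0], [0.39, 0.07, 0], [0.34, 0.2, 0], [0.25, 0.3, 0], [0.13, 0.37, 0]]
[[-0.0, 0.39, 0], [-0.14, 0.37, 0], [-0.26, 0.3, 0], [-0.34, 0.19, 0], [-0.39, 0.06, 0]]
```

Request:
drive_tool:
  delta_pos:
    - [-0.13,-0.37,0]
    - [0.0,-0.39,0]
    - [0.14,-0.37,0]
    - [0.26,-0.3,0]
    - [0.34,-0.19,0]
  yaw: [0,0,0,0,0]

```text
time_s: 12.25
eef_pos: [0.5752, 0.0845, 0.2562]
tcp_rot: [3.14, 0.001, 1.475]
wrist_force: [7.2, -2.7, 0.2]
finger_gap: 0.0181
```

Run:
```python
from arc import *
s=manip.sense();print(s['tcp_rot'],s['wrist_force'],s['ft_torque'],s['finger_gap'])
r=s['eef_pos'][:2]-H;print(np.hypot(*r),np.degrees(np.arctan2(r[1],r[0])))
```

```text
[3.14045718e+00 7.12228018e-04 1.47535204e+00] [ 7.16531986 -2.65102152  0.23767185] [-0.67363883 -1.7712319  -0.04684431] 0.01806101822515139
0.033125363728534044 -164.8225771476284
```

Request:
drive_tool:
  delta_pos:
    - [0.39,-0.06,0]
    - [0.39,0.07,0]
    - [0.34,0.2,0]
    - [0.25,0.3,0]
    - [0.13,0.37,0]
  yaw: [0,0,0,0,0]

```text
time_s: 12.75
eef_pos: [0.6055, 0.1274, 0.256]
tcp_rot: [-3.14, 0.003, 1.477]
wrist_force: [-3.4, -8.1, 11.3]
finger_gap: 0.0175
```

```bash
cat > st.py <<'E'
from arc import *
s=manip.sense();print(s['eef_pos'],s['tcp_rot'],s['wrist_force'],s['finger_gap'])
r=s['eef_pos'][:2]-H;print(np.hypot(*r),np.degrees(np.arctan2(r[1],r[0])))
E
python3 st.py
```

```text
[0.60548619 0.12742927 0.2559893 ] [-3.13967394e+00  2.55668989e-03  1.47695121e+00] [-3.37780652 -8.13672737 11.25883043] 0.017459516783980483
0.034272146012669834 92.86632196975744
```

Request:
drive_tool:
  delta_pos:
    - [-0.02,0.39,0]
    - [-0.15,0.37,0]
    - [-0.26,0.3,0]
    - [-0.34,0.19,0]
    - [-0.2,0.03,0]
  yaw: [0,0,0,0,0]

```text
time_s: 13.25
eef_pos: [0.6421, 0.097, 0.2562]
tcp_rot: [3.14, -0.004, 1.478]
wrist_force: [7.0, 4.2, 1.3]
finger_gap: 0.0175
```

```bash
python3 st.py
```

```text
[0.64208363 0.09704512 0.25622222] [ 3.13983753 -0.00430179  1.47823203] [7.03949232 4.15982435 1.3191405 ] 0.017512402045886243
0.03509490715125591 6.290159267637874
```

Request:
drive_tool:
  delta_pos:
    - [-0.1,0,0]
    - [-0.1,0,0]
    - [-0.08,0,0]
    - [-0.06,0,0]
    - [0,0,0]
  yaw: [0,0,0,0,0]

```text
time_s: 13.75
eef_pos: [0.6416, 0.0876, 0.2563]
tcp_rot: [3.137, -0.006, 1.479]
wrist_force: [8.3, 5.7, -2.3]
finger_gap: 0.0177
```

```bash
python3 st.py
```

```text
[0.64163181 0.08761328 0.25627555] [ 3.13742888 -0.00586939  1.47850646] [ 8.31452063  5.66893409 -2.32601896] 0.017713362693987364
0.0348821013555591 -9.21618632221838
```

Request:
drive_tool:
  delta_pos:
    - [-0.08,0,0]
    - [-0.08,0,0]
    - [-0.04,0,0]
    - [0,0,0]
    - [0,0,0]
  yaw: [0,0,0,0,0]

```text
time_s: 14.25
eef_pos: [0.6412, 0.0858, 0.2563]
tcp_rot: [3.136, -0.012, 1.482]
wrist_force: [13.7, 17.5, -7.3]
finger_gap: 0.0175
```

```bash
python3 st.py
```

```text
[0.64115827 0.08584938 0.25632763] [ 3.13603115 -0.01233383  1.48215028] [13.69307896 17.47625416 -7.30520027] 0.017491821710209028
0.03474472571539094 -12.213830493504956
```

```bash
cat >> st.py <<'E'
g=s['eef_pos']+rot(s['tcp_rot'])@[0,0,.163];r=g[:2]-H;print('grasp',g,np.hypot(*r),np.degrees(np.arctan2(r[1],r[0])))
E
python3 st.py
```

```text
[0.64115827 0.08584938 0.25632763] [ 3.13603115 -0.01233383  1.48215028] [13.69307896 17.47625416 -7.30520027] 0.017491821710209028
0.03474472571539094 -12.213830493504956
grasp [0.64223921 0.08777157 0.09334255] 0.03545721434741206 -8.80651317704869
```

Force rose sharply with almost no motion, so the valve is at its stop, with the grasp point at (0.642, 0.088). That refines the hub to about (0.608, 0.092). Now I'll plan the two-turn opening.

```bash
sed -i 's/^H=.*/H=np.array([.608,.092])/' arc.py
python3 - <<'E'
from arc import *
a=[0]+list(-5.2+20*np.arange(37))
R_=rows(a,1.4754,cmd=(.6395,.0777))
for i in range(0,37,5):print(round(a[min(i+5,37)],1),R_[i:i+5])
E
```

```text
74.8 [[0.38, 0.04, 0], [0.39, -0.07, 0], [0.34, -0.2, 0], [0.25, -0.3, 0], [0.13, -0.37, 0]]
174.8 [[-0.0, -0.39, 0], [-0.14, -0.37, 0], [-0.25, -0.3, 0], [-0.34, -0.2, 0], [-0.39, -0.07, 0]]
274.8 [[-0.39, 0.07, 0], [-0.34, 0.2, 0], [-0.25, 0.3, 0], [-0.13, 0.37, 0], [0.0, 0.39, 0]]
374.8 [[0.14, 0.37, 0], [0.25, 0.3, 0], [0.34, 0.2, 0], [0.39, 0.07, 0], [0.39, -0.07, 0]]
474.8 [[0.34, -0.2, 0], [0.25, -0.3, 0], [0.13, -0.37, 0], [-0.0, -0.39, 0], [-0.14, -0.37, 0]]
574.8 [[-0.25, -0.3, 0], [-0.34, -0.2, 0], [-0.39, -0.07, 0], [-0.39, 0.07, 0], [-0.34, 0.2, 0]]
674.8 [[-0.25, 0.3, 0], [-0.13, 0.37, 0], [0.0, 0.39, 0], [0.14, 0.37, 0], [0.25, 0.3, 0]]
714.8 [[0.34, 0.2, 0], [0.39, 0.07, 0]]
```

Request:
drive_tool:
  delta_pos:
    - [0.38,0.04,0]
    - [0.39,-0.07,0]
    - [0.34,-0.2,0]
    - [0.25,-0.3,0]
    - [0.13,-0.37,0]
  yaw: [0,0,0,0,0]

```text
time_s: 14.75
eef_pos: [0.6172, 0.1255, 0.2561]
tcp_rot: [3.141, 0.002, 1.476]
wrist_force: [3.2, -8.1, 8.7]
finger_gap: 0.0177
```

```bash
python3 st.py
```

```text
[0.61723401 0.12552717 0.25605787] [3.14110487e+00 1.83385441e-03 1.47624919e+00] [ 3.17804595 -8.12277351  8.71906581] 0.017663178983903717
0.0347755370904299 74.60144325257022
grasp [0.61728495 0.12522208 0.09305817] 0.03449516985605301 74.38532317534604
```

Request:
drive_tool:
  delta_pos:
    - [-0.03,-0.39,0]
    - [-0.14,-0.37,0]
    - [-0.25,-0.3,0]
    - [-0.34,-0.2,0]
    - [-0.39,-0.07,0]
  yaw: [0,0,0,0,0]

```text
time_s: 15.25
eef_pos: [0.5745, 0.0966, 0.2562]
tcp_rot: [3.139, -0.003, 1.478]
wrist_force: [9.3, 2.3, -2.5]
finger_gap: 0.0175
```

```bash
python3 st.py
```

```text
[0.57446515 0.09657783 0.25617883] [ 3.13910746e+00 -2.87651348e-03  1.47824827e+00] [ 9.29563843  2.2760858  -2.47243343] 0.017539058591190093
0.03384586731108273 172.22662280023192
grasp [0.57491183 0.09700726 0.09318   ] 0.03346489792728191 171.3946819355389
```

Request:
drive_tool:
  delta_pos:
    - [-0.39,0.07,0]
    - [-0.34,0.2,0]
    - [-0.25,0.3,0]
    - [-0.13,0.37,0]
    - [0.0,0.39,0]
  yaw: [0,0,0,0,0]

```text
time_s: 15.75
eef_pos: [0.6103, 0.0582, 0.256]
tcp_rot: [-3.139, 0.001, 1.476]
wrist_force: [-5.1, 1.3, 10.1]
finger_gap: 0.0176
```

```bash
python3 st.py
```

```text
[0.61027036 0.05818176 0.25603544] [-3.13868095e+00  7.55737073e-04  1.47648445e+00] [-5.09333951  1.28067942 10.12592858] 0.01757347528632765
0.03389436452929342 -86.15925690105085
grasp [0.60978626 0.05810382 0.09303618] 0.03394321671329985 -86.98341685028512
```

Request:
drive_tool:
  delta_pos:
    - [0.14,0.37,0]
    - [0.25,0.3,0]
    - [0.34,0.2,0]
    - [0.39,0.07,0]
    - [0.39,-0.07,0]
  yaw: [0,0,0,0,0]

```text
time_s: 16.25
eef_pos: [0.6419, 0.1, 0.2561]
tcp_rot: [3.141, 0.002, 1.475]
wrist_force: [-1.1, -4.9, 8.4]
finger_gap: 0.0176
```

```bash
python3 st.py
```

```text
[0.64190066 0.09999126 0.25606859] [3.14100559e+00 1.71181492e-03 1.47496693e+00] [-1.08049392 -4.86502869  8.37879923] 0.017565546886995655
0.034829795711902756 13.26395154064826
grasp [0.64196921 0.09970436 0.09306885] 0.03483194388911834 12.778732551725325
```

Request:
drive_tool:
  delta_pos:
    - [0.34,-0.2,0]
    - [0.25,-0.3,0]
    - [0.13,-0.37,0]
    - [0.0,-0.39,0]
    - [-0.14,-0.37,0]
  yaw: [0,0,0,0,0]

```text
time_s: 16.75
eef_pos: [0.5942, 0.1231, 0.2561]
tcp_rot: [3.14, -0.001, 1.477]
wrist_force: [7.2, -3.9, 4.9]
finger_gap: 0.0175
```

```bash
python3 st.py
```

```text
[0.59417781 0.12313582 0.2561197 ] [ 3.13977464e+00 -5.86962746e-04  1.47707704e+00] [ 7.22414374 -3.8653126   4.91067235] 0.017510334215911666
0.03406599783860008 113.93796524837862
grasp [0.5944818  0.12320334 0.09312   ] 0.03400573988838134 113.42366483265802
```

Request:
drive_tool:
  delta_pos:
    - [-0.25,-0.3,0]
    - [-0.34,-0.2,0]
    - [-0.39,-0.07,0]
    - [-0.39,0.07,0]
    - [-0.34,0.2,0]
  yaw: [0,0,0,0,0]

```text
time_s: 17.25
eef_pos: [0.5797, 0.0738, 0.2561]
tcp_rot: [-3.141, -0.003, 1.478]
wrist_force: [2.8, 6.6, 4.4]
finger_gap: 0.0173
```

```bash
python3 st.py
```

```text
[0.57970832 0.07379949 0.25610148] [-3.14127912e+00 -2.67541876e-03  1.47810571e+00] [2.78077318 6.56957018 4.4331696 ] 0.017270006652896134
0.033640420245575765 -147.24615476025014
grasp [0.57969779 0.07423844 0.09310207] 0.03341388699780661 -147.88893876696392
```

Request:
drive_tool:
  delta_pos:
    - [-0.25,0.3,0]
    - [-0.13,0.37,0]
    - [0.0,0.39,0]
    - [0.14,0.37,0]
    - [0.25,0.3,0]
  yaw: [0,0,0,0,0]

```text
time_s: 17.75
eef_pos: [0.6317, 0.0669, 0.256]
tcp_rot: [-3.139, 0.002, 1.475]
wrist_force: [-4.5, -2.9, 12.5]
finger_gap: 0.0173
```

Request:
drive_tool:
  delta_pos:
    - [0.2,0.13,0]
    - [0.2,0.09,0]
    - [0.2,0.05,0]
    - [0.13,0,0]
    - [0,0,0]
  yaw: [0,0,0,0,0]

```text
time_s: 18.25
eef_pos: [0.6424, 0.0889, 0.2561]
tcp_rot: [3.141, -0.0, 1.476]
wrist_force: [2.5, -1.4, 6.3]
finger_gap: 0.0176
```

```bash
python3 st.py
```

```text
[0.64242733 0.08892406 0.25612643] [ 3.14069145e+00 -2.90496534e-05  1.47644412e+00] [ 2.51742302 -1.36510157  6.31071648] 0.017608311545703012
0.03456446877383183 -5.1055849378719245
grasp [0.64257402 0.08891493 0.0931265 ] 0.03471138728235166 -5.099040396650082
```

Request:
drive_tool:
  delta_pos:
    - [0,0,0]
    - [0,0,0]
    - [0,0,0]
    - [0,0,0]
    - [0,0,0]
  yaw: [0,0,0,0,0]

```text
time_s: 18.75
eef_pos: [0.6424, 0.0888, 0.2561]
tcp_rot: [3.141, -0.001, 1.476]
wrist_force: [2.9, -0.9, 4.9]
finger_gap: 0.0178
```

```bash
python3 st.py
python3 - <<'E'
from h import *
a=manip.capture('scene');b=manip.capture('top')
f=lambda p,r,q:cv2.resize(p[r:r+150,q:q+100],None,fx=4,fy=4,interpolation=cv2.INTER_CUBIC)
im=np.ascontiguousarray(np.hstack([f(a['pixels'],150,270),f(b['pixels'],155,250)]))
for c,x0,y0,o in((a,270,150,0),(b,250,155,400)):
    for P in([.6496,-.0319,.098],[.5431,-.0221,.098],[.608,.092,.059]):
        u,v=proj(c,P);cv2.circle(im,(int((u-x0+.5)*4)+o,int((v-y0+.5)*4)),3,(255,0,0),-1)
cv2.imwrite('pics/p9.png',cv2.cvtColor(im,cv2.COLOR_RGB2BGR))
for n,u,v in(('beaker',197,299),('timer',377,293),('tape',423,277)):
    A=cv2.cvtColor(cv2.imread('pics/top1.png'),cv2.COLOR_BGR2RGB)
    print(n,np.abs(A[v-15:v+15,u-18:u+18].astype(int)-b['pixels'][v-15:v+15,u-18:u+18]).mean())
E
```

```text
[0.64239634 0.08883981 0.25613926] [ 3.14060551e+00 -5.42785073e-04  1.47624933e+00] [ 2.9093142  -0.86532677  4.93274627] 0.01781649782831184
0.03454120408966562 -5.2493649937662274
grasp [0.64256487 0.08891269 0.09313936] 0.03470247808679155 -5.104067890274652
beaker 21.285802469135803
timer 74.89814814814815
tape 26.007716049382715
```

View pics/p9.png

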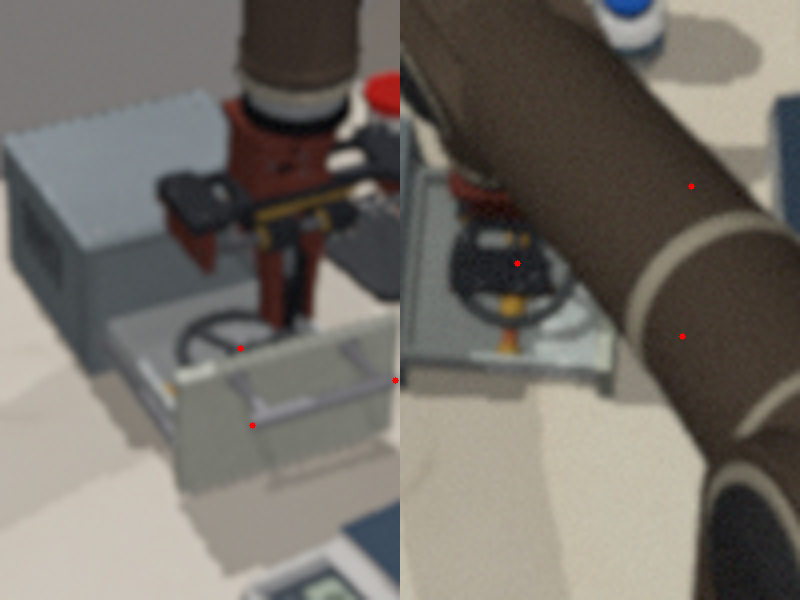

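The scene panel shows the crank held between the fingers and the bar in line with its earlier place. The timer patch in the top view changed, possibly because the arm covers it, so I'll check the loose objects and the drawer numerically in the scene view.

Run:
```python
from h import *
a=manip.capture('scene')
G=cv2.cvtColor(a['pixels'],cv2.COLOR_RGB2GRAY); S=cv2.imread('pics/s2.png',0)
def tm(t,x,y,G,m=12):
    h,w=t.shape;w0=G[y-m:y+h+m,x-m:x+w+m];r=cv2.matchTemplate(w0,t,cv2.TM_CCOEFF_NORMED);_,v,_,l=cv2.minMaxLoc(r);return round(v,3),l[0]-m,l[1]-m
for n,(x,y,z) in dict(beaker=(.396,.325,.035),timer=(.40,-.179,.01),tape=(.439,-.311,.024)).items():
    u,v=map(int,proj(a,[x,y,z]));print(n,(u,v),tm(S[v-18:v+18,u-18:u+18],u-18,v-18,G))
s6=cv2.resize(cv2.imread('pics/s6.png',0),(150,120),interpolation=cv2.INTER_AREA)
for x,y,w,h in((55,90,45,20),(45,92,12,25)):print('drawer shift px',tm(s6[y:y+h,x:x+w],270+x,150+y,G))
p=[np.array(proj(a,[.543+.00907*k,-.022+.0996*k,.098])) for k in(0,.1)];print('10mm inward px',p[1]-p[0])
```

```text
beaker (227, 223) (1.0, 0, 0)
timer (316, 340) (1.0, 0, 0)
tape (362, 367) (0.99, 0, 0)
drawer shift px (0.872, 0, 0)
drawer shift px (0.939, -1, 0)
10mm inward px [-1.79024816 -2.2388419 ]
```

```bash
python3 -c "
from plant import manip
print(manip.close_job()); s=manip.sense(); print(s['time_s'],s['finger_gap'],s['wrist_force'])"
```

```text
the job is handed in; nothing more can be done
None
the job is handed in; nothing more can be done
```

I pulled the drawer out by its bar until it hit a hard stop. I then gripped the crank and turned it clockwise about 300° until the valve shut against its stop. From there I led it two full turns anticlockwise and handed the job in still holding it, at about 19 s of the 72 s allowed.

**Valve angle:** the grasp point ended at −5.1°, against an intended −5.2°, and about 1 mm from where it met the stop. The tolerance is 15°.

**Grip:** the gap between the fingers was 17.8 mm on the 18 mm crank, with only a few newtons on the wrist.

**Loose objects:** the beaker, timer and tape roll had not shifted in the scene camera. In the top view their patches had changed, most of all the timer's. I put that down to the arm or its shadow, since the scene view showed no shift.

**Drawer travel (least certain):** I measured only about 140 mm of travel from the starting position to the stop, not 150 mm. I think the drawer began about 9 mm open, because its front stood that far proud of the housing. Between the pull and hand-in the drawer shifted by at most 1 pixel in the picture, a few millimetres, so it should still be above the 132 mm limit.

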